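# Slide the clock plate out over the filing block's end

### The job

On the clockmaker's bench the brass movement plate lies flat on the wooden filing block and is to be made ready for filing its end. With your fingertips, push it flush against the fence and along to the end where the filings tray stands, until about 25 mm of the plate hangs out past that end of the block; leave it lying there flat. Only push it: do not pick it up or tip it, and leave the tray and the other things on the bench where they are.

Things in the scene. Friction and masses are not known exactly. Their poses are not given: they have to be found in the camera images.
- plate: brass movement-plate blank, a bare flat rectangle with a few small dark drilled holes, 80 mm (its x) by 120 mm (its y) by 6 mm thick, about 0.5 kg, loose. It lies flat on the block's top, its long side roughly along the fence but a little off it and askew. Origin: centre of its underside; z up.
- block: fixed dark walnut filing block, a ledge 120 (its x) by 280 (its y) mm, flat top 60 mm above the bench. Ends (y = -140, +140 mm) and near side open; along the far (+x) side runs a pale wooden fence 15 mm thick and 15 mm high above the top, its guiding face at block x = +45 mm, so a flush plate has its centre at block x = +5 mm. Origin: centre of underside, bench height; x points to the fence, z up.
- tray: filings tray: shallow open square steel tray, 110 by 110 by 14 mm high, loose on the bench, beside one end of the block (either the +y or the -y end; the parts box is at the other). It shows over which end the plate is to hang. Origin: centre of its underside.
- parts_box: open wooden parts box, 100 by 100 by 36 mm high, with small brass wheels in it, loose on the bench beside the block's other end; to be left alone. Origin: centre of its underside.
- jar: amber glass jar with black cap, 44 mm across, 68 mm high, standing on the bench beyond the fence; to be left alone. Origin: centre of its underside.
- barrel: brass mainspring barrel, a small toothed drum 42 mm across and 30 mm high with a stub on top, standing on the bench beyond the fence; to be left alone. Origin: centre of its underside.
- screwdriver: screwdriver with a dark wooden handle, 150 mm long, lying on the bench on the near side of the block; to be left alone. Its length is along its x, the handle towards -x.
Things that resemble listed ones, but are neither listed nor needed, are in the scene too. Of the things like the tray, leave any that is purple; of the rest the larger one is meant.

How it is judged:
By the outcome, as a careful person would: the job done as asked, in the order asked, and still so for the second after the job is handed in, with the robot touching nothing.
It also fails if it takes over 54 s, if anything falls off the work surface, if the arm or the gripper's body presses on something with over 40 N, if the wrist force passes 120 N, or if a joint passes its speed limit or range.

### The arm

A 7-joint arm with a two-finger parallel gripper is mounted at the origin on the work surface. World frame = base frame: x ahead of the robot, y to its left, z up, the work surface at z = 0. Lengths are in m, angles in rad, forces in N, time in s.
With the tool pointing down it reaches from about 0.425 to 0.8 m from the base axis. Payload 8.3 kg.
Tool frame: the origin (TCP) lies midway between the tips of the shut fingers; the grasp point (between the pads) lies 19 mm behind it (r.grip_point_offset is the distance from the TCP to the grasp point, in m); z points along the fingers, y is the direction in which the jaws open and shut (so a half turn about z gives the same grasp; the last joint's range is limited). The gripper opens to 85 mm and grips with 20 to 120 N. Pads are 22 mm wide; open, the fingers measure 114 mm over their backs; the gripper's body (76 mm by 85 mm) begins 54 mm behind the grasp point. The pads swing forward as they close: fully open they stand 13 mm farther back than shut.
Start: joints at [1.107, 0.383, 0.016, 1.37, -0.006, 1.388, -0.046], TCP at [0.244, -0.575, 0.231] pointing down, gripper open.
Joint ranges: [-2.95, 2.95], [-0.25, 2.06], [-1.52, 1.56], [0.18, 2.33], [-1.44, 4.58], [0.02, 2.06], [-3.01, 3.01]. Speed limits (rad/s): [2.39, 2.39, 3.01, 3.01, 3.14, 3.14, 3.14].

### API

Orientations are given as a unit quaternion [x, y, z, w].
In Python, from workcell import r, cams gives the robot as it stands. The module is installed in compiled form; this text tells all that it offers.
- The arm moves only by the tool step_arm, never from a script. Its argument "plan" is a list of rows, each a list of 7 numbers: the turn, a rotation vector about the world's x, y, z in rad, then the shift along the world's x, y, z in m, then the closure, from -1 (fully open) to 1 (shut). In form: [[ax, ay, az, tx, ty, tz, grip], ...]. A call has 1 to 5 rows; each row is the pose to reach, as a shift and turn from the pose commanded when the call began; what a row does not reach only later rows make up. A row lasts 1/10 s, in which the tool goes at most 50 mm and 8.59 degrees, less where a joint would pass 70% of its speed; a pose out of reach is approached as far as the arm can. A call with a gripper value outside its range is refused whole. The fingers move at their own pace and stop on an object; "newtons" is the grip in N (left out, the last holds). Time passes only in rows, so rows that repeat a pose let the fingers close. It gives the time, the measured TCP pose, the force and the opening at its end, in the units of the state.
- r.read_state(): the state, without advancing time (a new reading comes with each control period).
- cams.snapshot(name): name is "side" or "top"; returns the picture (384x512x3 uint8, red, green, blue); there is no depth.
- cams.get_calibration(name): a dict with "intrinsics" (3x3 intrinsics, pixels), "k1" (the pictures are not rectified: a ray, as slopes to the right and down, at radius r is drawn at 1 + k1 r^2 times it, then the intrinsics apply), "xyz" and "orientation" of the camera in the world. Camera axes: x right, y down, z forward; pixel columns grow to the right and rows downward; lengths in m; the calibration is good to about 2 mm. A picture is of the moment at which its call begins. get_calibration takes no time and is no camera call.
- r.finish_job(): hands the job in, once; it reports no verdict.
The state is a dict: "t": time; "qpos": joint angles; "qvel": joint speeds; "effort": joint torques, N m; "eef_pos": TCP position; "eef_rot": TCP orientation; "wrist_force": force on the tool from outside, world axes, zero at the start; "wrist_torque": the same for the moment, N m; "grip_width": finger opening in m.
Only numpy, scipy, OpenCV 4.12 (cv2) and the standard library are available. Lean on these libraries where they do the work, as an engineer would, in place of code of your own. Each camera call takes 0.05 s, during which the arm holds its last target. There are 200 camera calls.

## Working session

There is one attempt and no reset: what is moved stays moved. The work goes in short steps, Python scripts to look and compute and a tool call to move; the robot and the scene stay as the last step left them, time stands still between calls to the robot, and variables do not carry over. Pictures are saved under pics/ and viewed, on a budget of 10 in all, crops included, one or two more only if the job needs it, and the job is handed in when it is done.

Besides the shell and the picture viewer there is one more tool, called as a command line: name --pt "numbers of a row" for each row, then --argument value for the rest. step_arm: Moves the arm, as the interface text tells. Its arguments: {"type":"object","properties":{"plan":{"type":"array"},"newtons":{"type":"number"}},"required":["plan"]}

```bash
mkdir -p pics; cat > h.py <<'E'
import numpy as np, cv2
from workcell import r, cams
from scipy.spatial.transform import Rotation as R
def ray(name,px):
    c=cams.get_calibration(name);K=np.array(c["intrinsics"]);k=c["k1"]
    px=np.atleast_2d(np.array(px,float))
    d=np.c_[(px[:,0]-K[0,2])/K[0,0],(px[:,1]-K[1,2])/K[1,1]];u=d.copy()
    for _ in range(30): u=d/(1+k*(u**2).sum(1,keepdims=True))
    v=R.from_quat(c["orientation"]).apply(np.c_[u,np.ones(len(u))])
    return np.array(c["xyz"]),v
def onplane(name,px,z):
    o,v=ray(name,px); return o+v*((z-o[2])/v[:,2])[:,None]
def proj(name,P):
    c=cams.get_calibration(name);K=np.array(c["intrinsics"])
    q=R.from_quat(c["orientation"]).inv().apply(np.atleast_2d(P)-np.array(c["xyz"]))
    u=q[:,:2]/q[:,2:];u=u*(1+c["k1"]*(u**2).sum(1,keepdims=True))
    return u*[K[0,0],K[1,1]]+[K[0,2],K[1,2]]
def snap(name,f):
    im=cams.snapshot(name)[:,:,::-1].copy(); cv2.imwrite(f"pics/{f}_raw.png",im); return im
E
python3 - <<'E'
from h import *
for n in("top","side"):
    im=snap(n,n+"0"); cv2.imwrite(f"pics/{n}0.png",cv2.resize(im,(800,600),interpolation=cv2.INTER_CUBIC))
    print(n,cams.get_calibration(n))
print(r.read_state())
E
```

```text
top {'intrinsics': array([[439.75394389,   0.        , 250.85549414],
       [  0.        , 439.75394389, 187.42929395],
       [  0.        ,   0.        ,   1.        ]]), 'k1': -0.15893629664840012, 'xyz': array([0.42844521, 0.01804243, 0.86569208]), 'orientation': array([ 0.73271262, -0.67045566,  0.08007012, -0.08491291])}
side {'intrinsics': array([[427.52688416,   0.        , 254.29038016],
       [  0.        , 427.52688416, 191.92252818],
       [  0.        ,   0.        ,   1.        ]]), 'k1': -0.022608044497887364, 'xyz': array([0.52770709, 0.76596663, 0.51174789]), 'orientation': array([-0.05899501,  0.86956232, -0.48942083,  0.02912398])}
{'t': 0.1, 'qpos': array([ 1.10710192,  0.38415913,  0.01636803,  1.37106031, -0.00628985,
        1.38821297, -0.04649076]), 'qvel': array([ 3.25365539e-04, -2.01767882e-03, -4.22613981e-04, -2.79774005e-03,
        1.28920027e-03,  3.19442636e-04, -7.51999976e-05]), 'effort': array([ 2.08019606e-03, -6.29135299e+01,  8.46860949e-01, -3.72758281e+01,
        1.66674773e-02,  1.04724380e-02, -9.66662969e-05]), 'eef_pos': array([ 0.24369752, -0.5750277 ,  0.23037058]), 'eef_rot': array([ 9.79979139e-01,  1.99098180e-01, -1.94932412e-04, -8.73705428e-04]), 'wrist_force': array([ 0.21917328, -0.45804504, -0.98628645]), 'wrist_torque': array([-0.03487463, -0.04594939, -0.01037499]), 'grip_width': 0.08549375107286034}
```

View pics/top0.png

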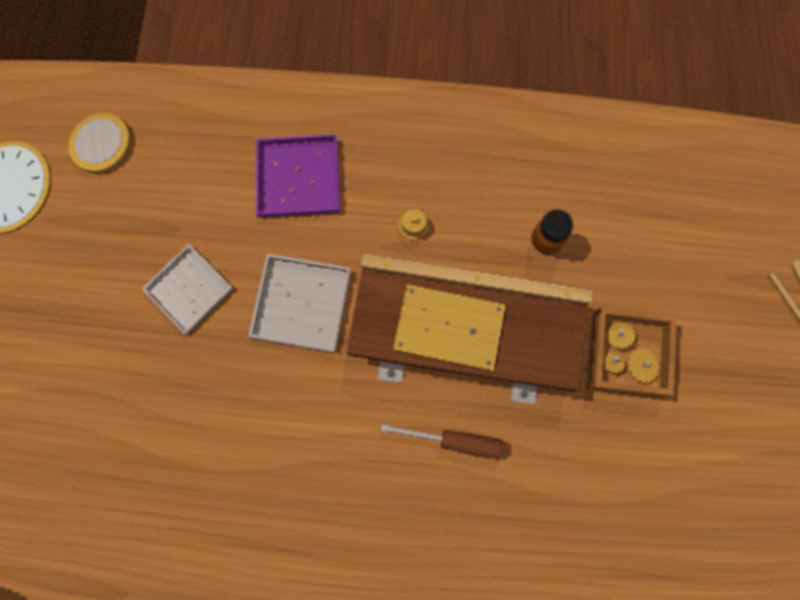

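View pics/side0.png

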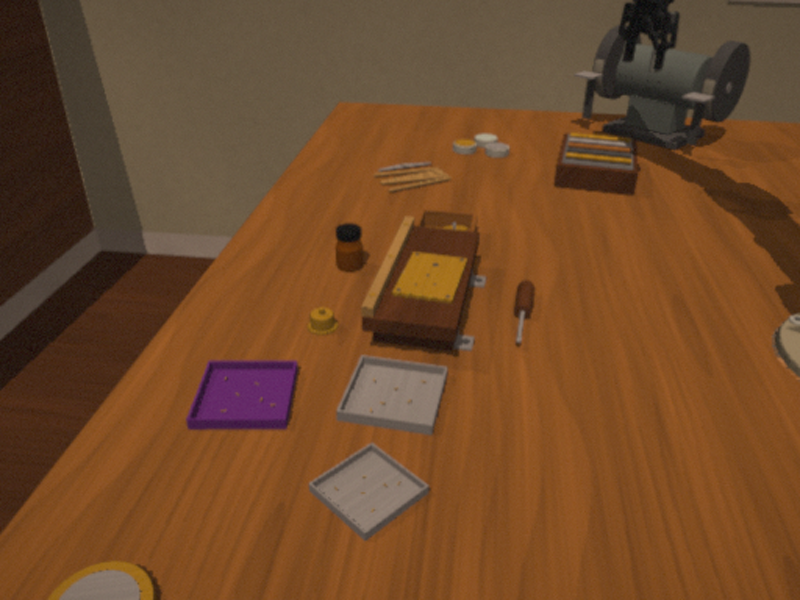

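The top view shows the plate at about (450,327) on the block, with the fence on its far (upper) side. The larger grey tray (300,303) is at the left (+y) end, the box (635,355) at the right, and the purple and small grey trays are decoys. The side view agrees. Next I measure.

```bash
cat >> h.py <<'E'
def plate(im,name="top",z=0.066):
    hsv=cv2.cvtColor(im,cv2.COLOR_BGR2HSV)
    m=cv2.inRange(hsv,(20,150,110),(35,255,255))
    m=cv2.morphologyEx(m,cv2.MORPH_CLOSE,np.ones((5,5)))
    cs,_=cv2.findContours(m,cv2.RETR_EXTERNAL,cv2.CHAIN_APPROX_NONE)
    c=[c for c in cs if 100<c[:,0,0].mean()<420 and c[:,0,1].mean()>110]
    c=max(c,key=cv2.contourArea)
    p=onplane(name,c[:,0],z)[:,:2]
    (ctr,s,a)=cv2.minAreaRect((p*1000).astype(np.float32))
    return np.array(ctr),s,a,cv2.boxPoints((ctr,s,a)),m
E
python3 - <<'E'
from h import *
im=cv2.imread("pics/top0_raw.png")
print(*plate(im)[:4])
k=512/800
# hand-read points in 800x600 view: fence top outer (far) corners and near corners; block near top corners
for nm,z,pts in(("fencetop",.075,[(363,256),(591,291),(361,268),(590,301)]),("block near",.06,[(348,354),(578,389)])):
    print(nm,(onplane("top",np.array(pts)*k,z)*1000).round(1).tolist())
hsv=cv2.cvtColor(im,cv2.COLOR_BGR2HSV)
for y,x in((170,330),(220,250),(172,300),(210,290),(250,250)):print(hsv[y,x])
crop=im[140:270,200:440]; cv2.imwrite("pics/crop0.png",cv2.resize(crop,(800,433),interpolation=cv2.INTER_CUBIC))
E
```

```text
[583.73474121 -39.45520782] (120.47810363769531, 78.99855041503906) 83.10955047607422 [[ 537.29376   -94.52039 ]
 [ 615.72174  -103.997955]
 [ 630.1757     15.609978]
 [ 551.74774    25.08754 ]]
fencetop [[658.5, 70.5, 75.0], [639.9, -206.1, 75.0], [643.5, 71.4, 75.0], [627.5, -205.1, 75.0]]
block near [[541.3, 77.4, 60.0], [522.9, -197.7, 60.0]]
[ 14 173 152]
[ 11 173 100]
[ 15 159 168]
[ 20 170 190]
[ 14 171 160]
```

View pics/crop0.png

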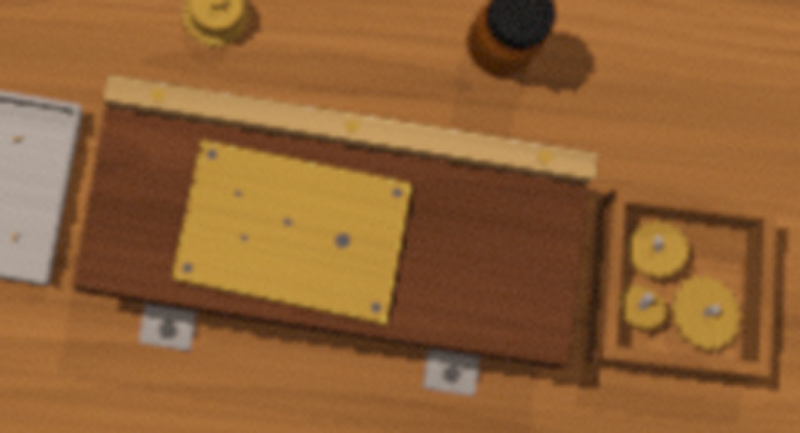

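The crop shows the block corners: near-left (75,290), near-right (565,366), and the fence top spanning (107,77)-(597,153). The plate is askew by a few degrees, with its right end farther from the fence.

```bash
cat >> h.py <<'E'
def fit(bl,w):  # 2D rigid fit
    bl=np.array(bl,float);w=np.array(w,float);a=bl-bl.mean(0);b=w-w.mean(0)
    th=np.arctan2((a[:,0]*b[:,1]-a[:,1]*b[:,0]).sum(),(a*b).sum())
    M=np.array([[np.cos(th),-np.sin(th)],[np.sin(th),np.cos(th)]]);t=w.mean(0)-M@bl.mean(0)
    return th,M,t,w-(bl@M.T+t)
E
python3 - <<'E'
from h import *
f=lambda p:(np.array(p)+.5)/(800/240)-.5+[200,140]
bl=[(60,140),(45,140),(60,-140),(45,-140),(-60,140),(-60,-140)]
px=[(107,77),(105,101),(597,153),(596,178),(75,290),(565,366)]
z=[75]*4+[60]*2
w=[onplane("top",f(p),zz/1000)[0,:2]*1000 for p,zz in zip(px,z)]
th,M,t,res=fit(bl,w); print(np.degrees(th),t,res.round(1))
im=cv2.imread("pics/top0_raw.png")
c,s,a,box,_=plate(im)
print("plate in block",M.T@(c-t),(box-t)@M)
def W(p):return (M@np.array(p)+t).round(1)
print("target centre",W((5,105)),"x axis",M[:,0],"y axis",M[:,1])
for q in[(-60,-140),(-60,140),(45,140),(60,-140)]:print(q,W(q))
f2=lambda p:(np.array(p)+.5)*.64-.5
# tray & box near faces
print("tray",(np.array([onplane("top",f2(p),.014)[0,:2]*1000 for p in((268,256),(350,266),(337,351),(251,338))])-t)@M)
print("box",(np.array([onplane("top",f2(p),.036)[0,:2]*1000 for p in((602,316),(676,322),(672,398),(594,390))])-t)@M)
np.savez("blk.npz",M=M,t=t)
E
```

```text
-4.037692381931976 [591.39732829 -63.67232567] [[-0.5  0. ]
 [ 0.4 -1.3]
 [-0.   0.5]
 [ 0.4 -0.3]
 [-0.4 -1.8]
 [ 0.2  2.8]]
plate in block [-9.34876106 23.61746608] [[-51.79718192 -34.58107992]
 [ 27.10347486 -38.51279136]
 [ 33.0996598   81.81601208]
 [-45.80099698  85.74772351]]
target centre [603.8  40.7] x axis [ 0.99751794 -0.07041271] y axis [0.07041271 0.99751794]
(-60, -140) [ 521.7 -199.1]
(-60, 140) [541.4  80.2]
(45, 140) [646.1  72.8]
(60, -140) [ 641.4 -207.5]
tray [[ 55.86850035 266.19025607]
 [ 59.38742639 158.5562836 ]
 [-51.91962163 155.68672578]
 [-53.29955746 266.13172773]]
box [[  40.05578954 -165.51312205]
 [  47.39258235 -262.54394257]
 [ -49.35142063 -264.53599958]
 [ -53.65202506 -164.39670541]]
```

step_arm --pt "0 0 -0.1 0.02 0.04 0 1" --pt "0 0 -0.2 0.04 0.08 0 1" --pt "0 0 -0.3 0.06 0.12 0 1" --pt "0 0 -0.4 0.08 0.16 0 1" --pt "0 0 -0.4715 0.1 0.2 0 1" --newtons 40

```text
t: 0.6
eef_pos: [0.3442, -0.3735, 0.2309]
eef_rot: [0.999, -0.037, -0.0, -0.0]
wrist_force: [1.2, -0.3, 0.2]
grip_width: 0.0123
```

step_arm --pt "0 0 0 0.02 0.04 0 1" --pt "0 0 0 0.04 0.08 0 1" --pt "0 0 0 0.06 0.12 0 1" --pt "0 0 0 0.08 0.16 0 1" --pt "0 0 0 0.1 0.2 0 1"

```text
t: 1.1
eef_pos: [0.4441, -0.1737, 0.2312]
eef_rot: [0.999, -0.035, -0.0, 0.0]
wrist_force: [1.5, -0.5, -0.3]
grip_width: 0.0001
```

step_arm --pt "0 0 0 0.02 0.04 0 1" --pt "0 0 0 0.04 0.08 0 1" --pt "0 0 0 0.069 0.132 0 1" --pt "0 0 0 0.069 0.132 0 1" --pt "0 0 0 0.069 0.132 0 1"

```text
t: 1.6
eef_pos: [0.5131, -0.041, 0.2308]
eef_rot: [0.999, -0.033, -0.0, -0.0]
wrist_force: [-0.3, 0.1, 0.6]
grip_width: -0.0001
```

step_arm --pt "0 0 0 0 0 -0.04 1" --pt "0 0 0 0 0 -0.08 1" --pt "0 0 0 0 0 -0.12 1" --pt "0 0 0 0 0 -0.15 1" --pt "0 0 0 0 0 -0.168 1"

```text
t: 2.1
eef_pos: [0.5104, -0.046, 0.0603]
eef_rot: [0.999, -0.037, -0.002, 0.0]
wrist_force: [-0.7, 0.3, 0.4]
grip_width: 0.0
```

step_arm --pt "0 0 0 0 0 0 1" --pt "0 0 0 0.004 -0.0003 0 1" --pt "0 0 0 0.008 -0.0006 0 1" --pt "0 0 0 0.012 -0.0008 0 1" --pt "0 0 0 0.015 -0.001 0 1"

```text
t: 2.6
eef_pos: [0.529, -0.0446, 0.0643]
eef_rot: [0.999, -0.035, 0.001, 0.0]
wrist_force: [0.6, 0.3, -0.3]
grip_width: 0.0001
```

```bash
python3 - <<'E'
from h import *
print(r.read_state()["eef_pos"])
for i in range(2):
    im=snap("side",f"s1{i}"); s=r.read_state();print(s["eef_pos"],s["wrist_force"],s["t"])
cv2.imwrite("pics/s1.png",cv2.resize(im[110:250,190:350],(800,700))[:600])
E
```

```text
[ 0.52904419 -0.04463645  0.06430093]
[ 0.5292057  -0.04457246  0.06411745] [ 0.60832949 -0.32771638 -0.09724007] 2.65
[ 0.52871236 -0.04447366  0.06382514] [ 0.07063802 -1.184707   -0.15091634] 2.7
```

View pics/s1.png

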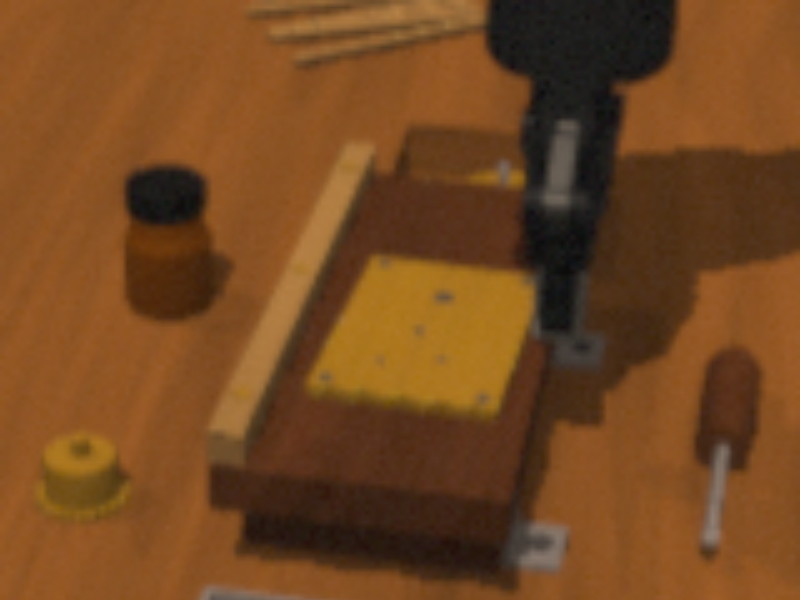

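The tip is beside the plate's near edge, at (560,320) in the crop. I push toward the fence in small steps.

step_arm --pt "0 0 0 0.002 -0.0001 -0.001 1" --pt "0 0 0 0.004 -0.0003 -0.001 1" --pt "0 0 0 0.006 -0.0004 -0.001 1" --pt "0 0 0 0.008 -0.0006 -0.001 1" --pt "0 0 0 0.01 -0.0007 -0.001 1"

```text
t: 3.2
eef_pos: [0.5377, -0.0452, 0.0621]
eef_rot: [0.999, -0.035, -0.0, 0.0]
wrist_force: [-2.8, -0.5, 0.4]
grip_width: -0.0002
```

step_arm --pt "0 0 0 0.001 -0.0001 0 1" --pt "0 0 0 0.002 -0.0001 0 1" --pt "0 0 0 0.003 -0.0002 0 1" --pt "0 0 0 0.004 -0.0003 0 1" --pt "0 0 0 0.005 -0.0004 0 1"

```text
t: 3.7
eef_pos: [0.5429, -0.0455, 0.0622]
eef_rot: [0.999, -0.035, 0.0, -0.0]
wrist_force: [-1.1, 0.1, -0.7]
grip_width: 0.0001
```

step_arm --pt "0 0 0 0.001 -0.0001 0 1" --pt "0 0 0 0.002 -0.0001 0 1" --pt "0 0 0 0.003 -0.0002 0 1" --pt "0 0 0 0.003 -0.0002 0 1"

```text
t: 4.1
eef_pos: [0.5461, -0.0457, 0.0623]
eef_rot: [0.999, -0.035, 0.0, -0.0]
wrist_force: [-0.3, -0.2, -0.8]
grip_width: -0.0004
```

step_arm --pt "0 0 0 0.001 -0.0001 0 1" --pt "0 0 0 0.0015 -0.0001 0 1" --pt "0 0 0 0.0015 -0.0001 0 1"

```text
t: 4.4
eef_pos: [0.5466, -0.0457, 0.0622]
eef_rot: [0.999, -0.035, -0.001, -0.0]
wrist_force: [-5.7, 1.1, 2.7]
grip_width: 0.0001
```

```bash
cat > m.py <<'E'
import sys
from h import *
d=np.load("blk.npz");M,t=d["M"],d["t"]
im=snap("top",sys.argv[1]);c,s,a,box,_=plate(im)
print("ctr",M.T@(c-t),s,"ang",a+4.04,"\n",(box-t)@M)
st=r.read_state();print("tcp blk",M.T@(st["eef_pos"][:2]*1000-t),st["eef_pos"][2],st["wrist_force"],st["t"])
E
python3 m.py a1
```

```text
ctr [ 9.477335   75.60658443] (59.32754898071289, 30.02205467224121) ang 14.52621654510498 
 [[-23.00298809  82.69870634]
 [-15.47393193  53.63606548]
 [ 41.95765808  68.51446252]
 [ 34.42860192  97.57710339]]
tcp blk [-45.97548637  14.76288627] 0.062160753851221676 [-5.27073532  0.22518634  2.58049258] 4.45
```

step_arm --pt "0 0 0 0.001 -0.0001 0 1" --pt "0 0 0 0.002 -0.0001 0 1" --pt "0 0 0 0.002 -0.0001 0 1"

```text
t: 4.75
eef_pos: [0.547, -0.0455, 0.062]
eef_rot: [0.999, -0.035, -0.003, 0.0]
wrist_force: [-12.4, 0.6, 9.2]
grip_width: 0.0001
```

step_arm --pt "0 0 0 -0.01 0.0007 0 1" --pt "0 0 0 -0.022 0.0015 0 1" --pt "0 0 0 -0.022 0.0015 0.03 1" --pt "0 0 0 -0.022 0.0015 0.06 1" --pt "0 0 0 -0.022 -0.03 0.06 1"

```text
t: 5.25
eef_pos: [0.531, -0.0713, 0.1274]
eef_rot: [0.999, -0.032, 0.005, -0.001]
wrist_force: [0.4, 0.6, -0.3]
grip_width: 0.0
```

step_arm --pt "0 0 0 0.02 -0.03 0 1" --pt "0 0 0 0.05 -0.06 0 1" --pt "0 0 0 0.0685 -0.064 0 1" --pt "0 0 0 0.0685 -0.064 0 1" --pt "0 0 0 0.0685 -0.064 0 1"

```text
t: 5.75
eef_pos: [0.5961, -0.1395, 0.1222]
eef_rot: [0.999, -0.035, 0.0, -0.0]
wrist_force: [-0.0, 0.2, -0.1]
grip_width: -0.0
```

```bash
python3 m.py a2; python3 - <<'E'
import cv2
im=cv2.imread("pics/a2_raw.png"); cv2.imwrite("pics/a2.png",cv2.resize(im[120:280,190:440],(800,512),interpolation=cv2.INTER_CUBIC))
E
```

```text
ctr [ 5.28543513 25.88891948] (120.77867126464844, 78.98279571533203) ang 89.84123901367188 
 [[-34.37554771 -34.38915447]
 [ 44.60687718 -34.61119099]
 [ 44.94641797  86.16699342]
 [-34.03600692  86.38902994]]
tcp blk [  9.60546019 -75.03989007] 0.1223085958629869 [-1.0778094  -0.27726784 -0.96895837] 5.8
```

View pics/a2.png

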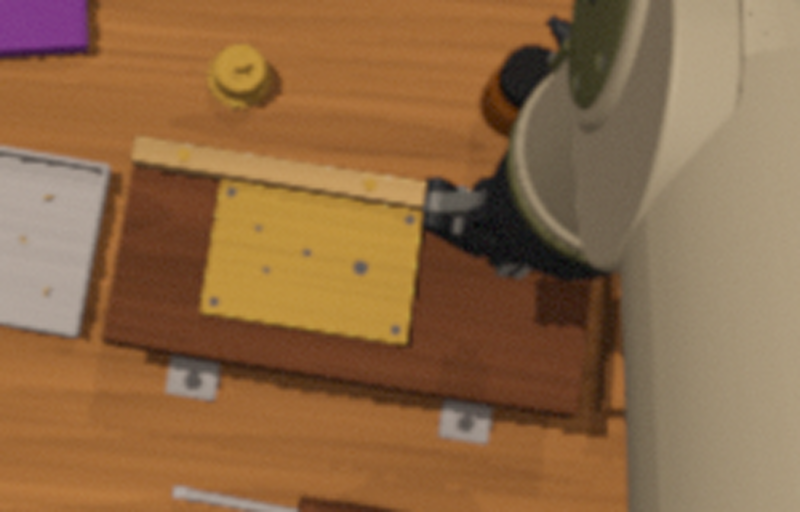

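The plate is flush: centre x 5.3, skew about 0.2°. It needs to go +79 mm along y. I go down behind its −y end.

step_arm --pt "0 0 0 0 0 -0.02 1" --pt "0 0 0 0 0 -0.04 1" --pt "0 0 0 0 0 -0.0595 1" --pt "0 0 0 0 0 -0.0595 1" --pt "0 0 0 0 0 -0.0595 1"

```text
t: 6.3
eef_pos: [0.5955, -0.1393, 0.0632]
eef_rot: [0.999, -0.035, 0.0, -0.0]
wrist_force: [1.6, 0.2, -0.4]
grip_width: 0.0001
```

step_arm --pt "0 0 0 0.0004 0.005 0 1" --pt "0 0 0 0.0007 0.01 0 1" --pt "0 0 0 0.0011 0.015 0 1" --pt "0 0 0 0.0014 0.02 0 1" --pt "0 0 0 0.0018 0.025 0 1"

```text
t: 6.8
eef_pos: [0.5978, -0.1142, 0.0629]
eef_rot: [0.999, -0.035, 0.0, -0.0]
wrist_force: [-0.4, -0.4, 0.0]
grip_width: -0.0002
```

step_arm --pt "0 0 0 0.0003 0.003 0 1" --pt "0 0 0 0.0006 0.006 0 1" --pt "0 0 0 0.0009 0.009 0 1" --pt "0 0 0 0.0012 0.012 0 1" --pt "0 0 0 0.0015 0.015 0 1"

```text
t: 7.3
eef_pos: [0.599, -0.1007, 0.0627]
eef_rot: [0.999, -0.036, -0.0, 0.0]
wrist_force: [-1.1, -2.8, -0.2]
grip_width: 0.0001
```

step_arm --pt "0 0 0 0.0004 0.004 0 1" --pt "0 0 0 0.0008 0.008 0 1" --pt "0 0 0 0.0012 0.012 0 1" --pt "0 0 0 0.0016 0.016 0 1" --pt "0 0 0 0.002 0.02 0 1"

```text
t: 7.8
eef_pos: [0.6006, -0.0805, 0.0627]
eef_rot: [0.999, -0.036, -0.001, 0.0]
wrist_force: [-3.5, -4.0, 1.3]
grip_width: -0.0005
```

```bash
python3 m.py a3; python3 - <<'E'
import cv2
im=cv2.imread("pics/a3_raw.png"); cv2.imwrite("pics/a3.png",cv2.resize(im[120:280,190:440],(800,512),interpolation=cv2.INTER_CUBIC))
E
```

```text
ctr [ 5.5946865  49.13512969] (117.1789321899414, 78.8134765625) ang 89.89825347900391 
 [[-33.9183903   -9.38267349]
 [ 44.89497305  -9.52580393]
 [ 45.10776329 107.65293286]
 [-33.70560005 107.7960633 ]]
tcp blk [ 10.47843772 -14.8733871 ] 0.06268507965371922 [-1.84447407e+00 -2.09771365e+00 -2.06016661e-03] 7.85
```

View pics/a3.png

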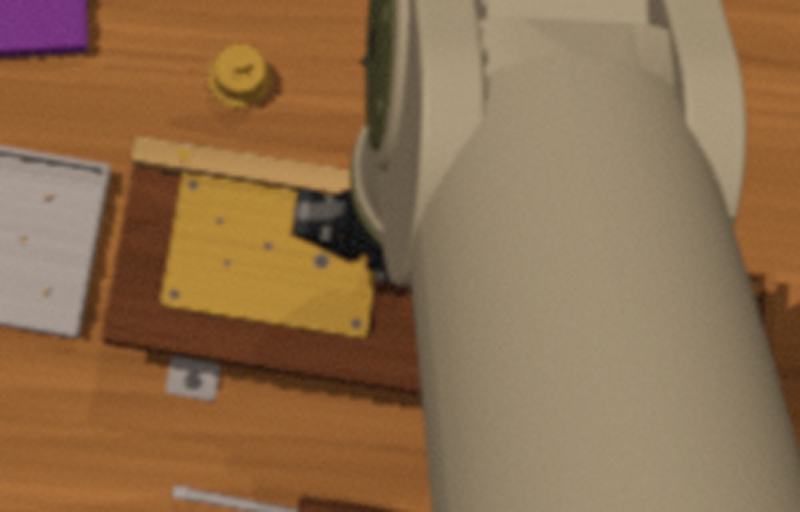

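The plate is still flush and its leading edge is at block y 107.7, so 57 mm remain.

step_arm --pt "0 0 0 0.0003 0.004 0 1" --pt "0 0 0 0.0006 0.008 0 1" --pt "0 0 0 0.0009 0.012 0 1" --pt "0 0 0 0.0012 0.016 0 1" --pt "0 0 0 0.0015 0.02 0 1"

```text
t: 8.35
eef_pos: [0.6022, -0.0603, 0.0627]
eef_rot: [0.999, -0.036, -0.0, 0.0]
wrist_force: [-3.7, -4.6, 1.4]
grip_width: -0.0002
```

step_arm --pt "0 0 0 0.0003 0.004 0 1" --pt "0 0 0 0.0006 0.008 0 1" --pt "0 0 0 0.0009 0.012 0 1" --pt "0 0 0 0.0012 0.016 0 1" --pt "0 0 0 0.0015 0.02 0 1"

```text
t: 8.85
eef_pos: [0.6037, -0.0404, 0.0626]
eef_rot: [0.999, -0.036, -0.0, 0.0]
wrist_force: [-3.1, -4.5, 2.9]
grip_width: -0.0
```

step_arm --pt "0 0 0 0.0003 0.004 0 1" --pt "0 0 0 0.0006 0.008 0 1" --pt "0 0 0 0.0008 0.011 0 1" --pt "0 0 0 0.0009 0.013 0 1" --pt "0 0 0 0.0009 0.013 0 1"

```text
t: 9.35
eef_pos: [0.6048, -0.0266, 0.0627]
eef_rot: [0.999, -0.035, -0.0, -0.0]
wrist_force: [-1.9, -3.3, 0.1]
grip_width: 0.0001
```

```bash
python3 m.py a4
```

```text
ctr [  6.63006847 107.51321733] (108.87852478027344, 80.0176010131836) ang 89.83322052001954 
 [[-33.53921854  53.19226474]
 [ 46.47801821  52.95612016]
 [ 46.79935574 161.83416612]
 [-33.21788154 162.07031831]]
tcp blk [10.89824898 37.9741736 ] 0.0626408549963538 [-1.55039835 -3.22795585 -0.18183366] 9.4
```

step_arm --pt "0 0 0 0.0001 0.001 0 1" --pt "0 0 0 0.0002 0.002 0 1" --pt "0 0 0 0.0002 0.003 0 1" --pt "0 0 0 0.0002 0.003 0 1"

```text
t: 9.8
eef_pos: [0.6052, -0.0236, 0.0627]
eef_rot: [0.999, -0.035, -0.0, -0.0]
wrist_force: [-2.3, -2.5, -0.6]
grip_width: -0.0003
```

step_arm --pt "0 0 0 -0.001 -0.015 0 1" --pt "0 0 0 -0.002 -0.03 0 1" --pt "0 0 0 -0.003 -0.045 0.04 1" --pt "0 0 0 -0.004 -0.08 0.07 1" --pt "0 0 0 -0.006 -0.12 0.08 1"

```text
t: 10.3
eef_pos: [0.6016, -0.1449, 0.1473]
eef_rot: [0.999, -0.034, 0.004, 0.0]
wrist_force: [-0.1, -0.2, -0.5]
grip_width: 0.0004
```

step_arm --pt "0 0 0 -0.02 -0.03 0 1" --pt "0 0 0 -0.02 -0.06 0 1" --pt "0 0 0 -0.02 -0.06 0 1" --pt "0 0 0 -0.02 -0.06 0 1"

```text
t: 10.7
eef_pos: [0.579, -0.206, 0.1429]
eef_rot: [0.999, -0.037, 0.0, 0.0]
wrist_force: [0.7, 1.0, 0.2]
grip_width: -0.0002
```

```bash
python3 m.py a5; python3 - <<'E'
import cv2
im=cv2.imread("pics/a5_raw.png"); cv2.imwrite("pics/a5.png",cv2.resize(im[120:280,150:400],(800,512),interpolation=cv2.INTER_CUBIC))
E
```

```text
ctr [ 12.31222703 105.77054895] (118.25215911865234, 92.08246612548828) ang 89.9438543701172 
 [[-33.78931511  46.69147079]
 [ 58.29314337  46.59752914]
 [ 58.41376943 164.84962331]
 [-33.66868905 164.94356495]]
tcp blk [  -2.09305299 -141.06714691] 0.14286567021425456 [ 1.05758574  0.38410107 -0.05522422] 10.75
```

View pics/a5.png

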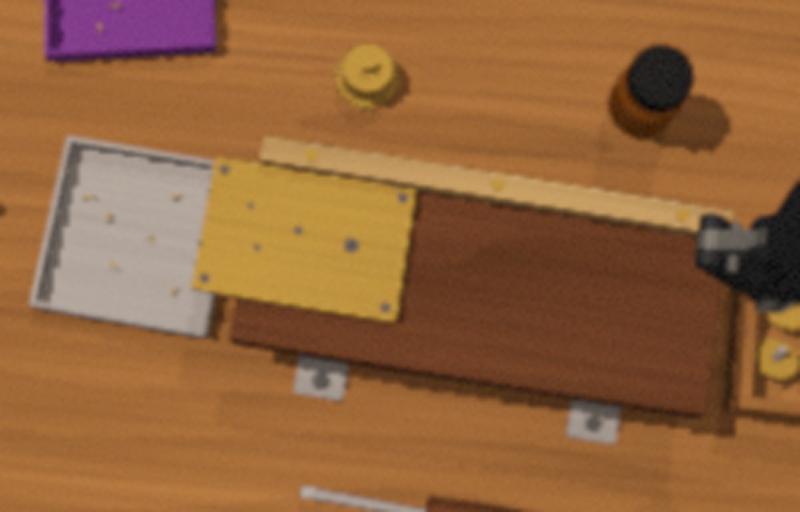

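The plate hangs over the tray, its corners at (217,158), (416,189), (398,321) and (193,288) in the crop. The mask caught a fence knot, so I recompute from the corners and a tighter mask.

```bash
python3 - <<'E'
from h import *
d=np.load("blk.npz");M,t=d["M"],d["t"]
p=(np.array([(217,158),(416,189),(398,321),(193,288)])+.5)/3.2-.5+[150,120]
b=(onplane("top",p,.066)[:,:2]*1000-t)@M; print(b.round(1),b.mean(0))
q=[(261,137),(733,211),(231,343),(702,416)]  # block corners again
for z,i,bb in((.075,0,(60,140)),(.075,1,(60,-140)),(.06,2,(-60,140)),(.06,3,(-60,-140))):
    print(bb,(onplane("top",(np.array(q[i])+.5)/3.2-.5+[150,120],z)[:,:2]*1000-t)@M)
im=cv2.imread("pics/a5_raw.png");hsv=cv2.cvtColor(im,cv2.COLOR_BGR2HSV)
m=cv2.inRange(hsv,(19,150,110),(35,255,255));m=cv2.morphologyEx(m,cv2.MORPH_CLOSE,np.ones((5,5)));m=cv2.morphologyEx(m,cv2.MORPH_OPEN,np.ones((13,13)))
ys,xs=np.nonzero(m);w=(onplane("top",np.c_[xs,ys],.066)[:,:2]*1000-t)@M
print("x",np.percentile(w[:,0],[.5,99.5]),"y",np.percentile(w[:,1],[.5,99.5]),np.median(w,0))
E
```

```text
[[ 45.6 165.4]
 [ 45.5  46.6]
 [-33.7  45.6]
 [-33.5 165.4]] [  5.99168183 105.74587959]
(60, 140) [[ 59.83729502 141.06507875]]
(60, -140) [[  59.83872149 -139.42997074]]
(-60, 140) [[-60.70122128 138.7009844 ]]
(-60, -140) [[ -60.43340606 -137.03533304]]
x [-33.557311    45.52064743] y [-222.9042283   163.94360814] [  2.59559079 101.59872655]
```

```bash
python3 - <<'E'
from h import *
im=snap("side","s9"); cv2.imwrite("pics/s9.png",cv2.resize(im[110:300,110:360],(780,593)))
E
```

```text
(no output)
```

View pics/s9.png

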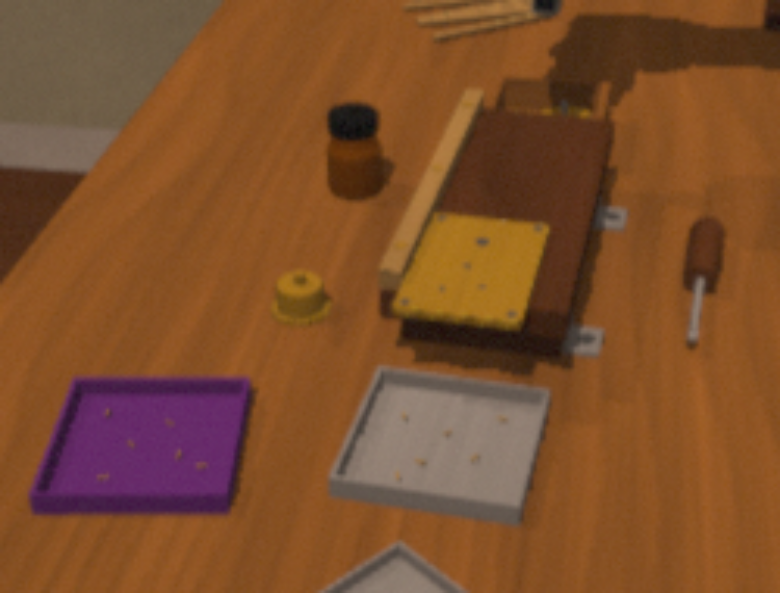

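The side view shows the plate (470,270) flat, against the fence and hanging past the tray end. The other things are where they were, and the gripper is clear.

```bash
python3 -c "
from workcell import r
print(r.finish_job())"
```

```text
the job is handed in; nothing more can be done
None
```

The job is handed in. With shut fingertips I pushed the plate flush against the fence, then slid it along the fence to the +y end, where the larger grey tray stands.

- **Plate:** The last top view puts the overhang at about 25 mm (leading edge at block y ≈ 165.4, calibration good to about 2 mm). The fence-side edge reads x ≈ 45.5 against a fence face at 45, with skew under about 0.5°, and it lies flat.
- **Limits:** The highest wrist force I saw, read at the end of each move, was about 15 N. The arm finished at about 11 s, clear of everything.
- **Other things:** The tray, box, jar, barrel and screwdriver look unmoved in the pictures.
- **Disagreement:** The automatic colour mask picked up a knot in the fence and the wheels in the parts box in the last view. I took the final numbers from hand-read corners instead. Re-read block corners in the same view matched to 1–3 mm.

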